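Put the reagent bottles away on the bench shelf in order of size

ROBOT

A 7-joint arm with a two-finger parallel gripper is mounted at the origin on the work surface. World frame = base frame: x ahead of the robot, y to its left, z up, the work surface at z = 0. Lengths are in m, angles in rad, forces in N, time in s.
With the tool pointing down it reaches from about 0.4 to 0.875 m from the base axis. Payload 6.5 kg.
Tool frame: the origin (TCP) lies midway between the tips of the shut fingers; the grasp point (between the pads) lies 19 mm behind it (robot.grip_point_offset is the distance from the TCP to the grasp point, in m); z points along the fingers, y is the line along which they close (so a half turn about z gives the same grasp; the last joint's range is limited). The gripper opens to 85 mm and grips with 20 to 120 N. Pads are 22 mm wide; open, the fingers measure 114 mm over their backs; the gripper's body (76 mm by 85 mm) begins 54 mm behind the grasp point. The pads swing forward as they close: fully open they stand 13 mm farther back than shut.
Start: joints at [-1.331, 0.536, -0.004, 1.538, 0.003, 1.067, -0.071], TCP at [0.196, 0.62, 0.231] pointing down, gripper open.
Joint ranges: [-2.7, 2.7], [-0.37, 2.16], [-1.27, 1.26], [0.24, 2.4], [-1.31, 4.45], [0.19, 1.91], [-2.76, 2.76]. Speed limits (rad/s): [2.39, 2.39, 3.14, 3.14, 3.14, 3.14, 3.14].

INTERFACE

Orientations are given as a unit quaternion [w, x, y, z].
In Python, from workcell import robot gives the robot as it stands. Calls block until the motion is done:
- robot.movep(position, orientation): joint-space move of the TCP to a pose.
- robot.move_linear(position, rotation=None, v=0.15, guard=None): straight line of the TCP; rotation=None keeps the orientation; v is the mean speed in m/s. With guard (N) it stops when the force on the tool has changed by that much, and returns True; else False.
- robot.move_joints(angles): joint-space move.
- robot.let_go() and robot.clamp(): open the fingers fully, or close them until they stop; the grip force is fixed at half the most.
- robot.hold(seconds).
- robot.inverse_kinematics(position, orientation): joint angles nearest the present ones, or None.
- robot.grab_frame(name): name is "scene" or "top"; returns a dict with "pixels" (400x640x3 uint8, red, green, blue), "camera_matrix" (3x3 intrinsics, pixels), "D" ([k1, k2, p1, p2, k3] as OpenCV has them; the pictures are not rectified), "R" (3x3) and "t" (3): a world point X has camera coordinates R X + t. Camera axes: x right, y down, z forward; pixel columns grow to the right and rows downward; lengths in m; the calibration is good to about 2 mm. A picture is of the moment at which its call begins. There is no depth.
A pose or a line that the arm cannot do raises robot.IKError and nothing moves.
- robot.hand_in(): hands the job in; it is judged then, once.
Trained networks look in a picture, given as the dict that the camera call returned (one of the last four; its "shot" number tells which), for a name from the list of things; names that differ only in an ending like _2 or _b are one class to them, and where a whole thing is asked for, a point or a joint stands for the part that bears it (a point fixed in the world has none). Each returns a list of dicts, best first, with "score" (0 to 1); they miss things now and then, are a little off and sometimes report something else, mostly with a low value. They report only what shows in the picture. A call takes as long as a camera call. They do not tell look-alikes from the thing itself.
- robot.trace(query, picture): "mask" (400x640 bool, what is visible of it) and "centre" ([row, column] as shares, 0 to 1, of the picture: columns of its width, rows of its height, amid what is visible of it).
- robot.spot_point(query, picture): "centre" ([row, column] as shares, 0 to 1, of the picture: columns of its width, rows of its height: a listed point, or the origin of a listed thing).
Readings, each from a call of its own:
- robot.current_t(): time.
- robot.current_qpos(): joint angles.
- robot.current_dq(): joint speeds.
- robot.current_joint_efforts(): joint torques, N m.
- robot.current_position(): TCP position.
- robot.current_tool_rot(): TCP orientation.
- robot.current_wrist_force(): force on the tool from outside, world axes, zero at the start.
- robot.current_ft_torque(): the same for the moment, N m.
- robot.current_width(): finger opening in m.
- robot.current_gripper_force(): force on a finger pad.
Only numpy, scipy, OpenCV 4.12 (cv2) and the standard library are available. Lean on these libraries where they do the work, as an engineer would, in place of code of your own. Each camera call takes 0.05 s, during which the arm holds its last target. There are 200 camera calls.

TASK

Put the four amber reagent bottles on the low bench shelf in order of size: one standing upright in the middle of each round pad, the smallest at the end nearest the microscope and the biggest at the other end. Do not tip any bottle over, and do not bump into the microscope.

Things in the scene. Friction and masses are not known exactly. Their poses are not given: they have to be found in the camera images.
- bottle_25_mid (a point): The smallest of four closed amber round bottles with a blue screw cap and white label (25 ml): 78 mm tall over all, body 36 mm in diameter; the cap, 33 mm in diameter, takes up the top 20 mm, with a narrower neck 8 mm long under it, then sloping shoulders. Stands upright on the bench at the start. About 70 g, plus or minus 30 %. This point: its centre, 39 mm above its underside, z up.
- bottle_50_mid (a point): The second smallest of four closed amber round bottles with a blue screw cap and white label (50 ml): 95 mm tall over all, body 46 mm in diameter; the cap, 40 mm in diameter, takes up the top 22 mm, with a narrower neck 11 mm long under it, then sloping shoulders. Stands upright on the bench at the start. About 130 g, plus or minus 30 %. This point: its centre, 47.5 mm above its underside, z up.
- bottle_100_mid (a point): The second biggest of four closed amber round bottles with a blue screw cap and white label (100 ml): 110 mm tall over all, body 56 mm in diameter; the cap, 54 mm in diameter, takes up the top 26 mm, with a narrower neck 10 mm long under it, then sloping shoulders. Stands upright on the bench at the start. About 230 g, plus or minus 30 %. This point: its centre, 55 mm above its underside, z up.
- bottle_250_mid (a point): The biggest of four closed amber round bottles with a blue screw cap and white label (250 ml): 148 mm tall over all, body 70 mm in diameter; the cap, 54 mm in diameter, takes up the top 26 mm, with a narrower neck 12 mm long under it, then sloping shoulders. Stands upright on the bench at the start. About 460 g, plus or minus 30 %. This point: its centre, 74 mm above its underside, z up.
- pad_a: One of four identical round non-slip pads, black with a blue ring, 76 mm in diameter, 2 mm thick, in a straight row along the shelf, 98 mm from one to the next; which place in the row this one has changes from start to start. Origin: centre of its underside, on the shelf board; its top is 2 mm higher, 52 mm above the bench. Fixed.
- pad_b: One of four identical round non-slip pads, black with a blue ring, 76 mm in diameter, 2 mm thick, in a straight row along the shelf, 98 mm from one to the next; which place in the row this one has changes from start to start. Origin: centre of its underside, on the shelf board; its top is 2 mm higher, 52 mm above the bench. Fixed.
- pad_c: One of four identical round non-slip pads, black with a blue ring, 76 mm in diameter, 2 mm thick, in a straight row along the shelf, 98 mm from one to the next; which place in the row this one has changes from start to start. Origin: centre of its underside, on the shelf board; its top is 2 mm higher, 52 mm above the bench. Fixed.
- pad_d: One of four identical round non-slip pads, black with a blue ring, 76 mm in diameter, 2 mm thick, in a straight row along the shelf, 98 mm from one to the next; which place in the row this one has changes from start to start. Origin: centre of its underside, on the shelf board; its top is 2 mm higher, 52 mm above the bench. Fixed.
- shelf: Low fixed bench shelf under the row of pads: white board 400 mm long (y), 140 mm deep (x, from 55 mm before to 85 mm behind the row), top 50 mm above the bench. A thin steel rail runs along its back edge, 79 mm behind the row, to 27 mm above the board. Origin: at bench level under the middle of the row; y along the row, to the left; x to the back; turned up to 10 degrees.
- microscope: White and black microscope with two eyepieces, about 400 mm tall, base 210 x 150 mm, at the side of the bench off one end of the shelf: at the left (+y) in some starts, at the right (-y) in others (a low white hotplate stirrer stands at the other side). Origin: centre of the underside of its base; z up. Fixed.
There are look-alikes about, which are no part of the job. Leave any green look-alike of the part that bears bottle_50_mid alone. Leave any yellow look-alike of the part that bears bottle_25_mid alone.

How it is judged:
By the outcome, as a careful person would: the job done as asked, in the order asked, and still so for the second after the job is handed in, with the robot touching nothing.
It also fails if it takes over 106 s, if anything falls off the work surface, if the arm or the gripper's body presses on something with over 40 N, if the wrist force passes 120 N, or if a joint passes its speed limit or range.

## Working session

There is one attempt and no reset: what is moved stays moved. The work goes in short steps, each a Python script; the robot and the scene stay as the last script left them, time stands still between calls to the robot, and variables do not carry over. Pictures are saved under pics/ and viewed, at most 14 in all, crops included, and the job is handed in when it is done.

```bash
ls; mkdir -p pics; python3 - <<'E'
from workcell import robot
import cv2,numpy as np
for n in ("scene","top"):
    f=robot.grab_frame(n); cv2.imwrite(f"pics/{n}0.png",f["pixels"][:,:,::-1])
    print(n,f["R"],f["t"],f["camera_matrix"],f["D"])
    for q in ["bottle_25_mid","bottle_50_mid","bottle_100_mid","bottle_250_mid","pad_a","shelf","microscope"]:
        r=robot.spot_point(q,f)
        print(q,[(round(d["score"],2),round(d["centre"][1]*640),round(d["centre"][0]*400)) for d in r])
print(robot.current_t(),robot.current_tool_rot(),robot.grip_point_offset)
E
```

```text
pics
scene [[ 0.51370303  0.8578406  -0.01478826]
 [ 0.52608853 -0.3285612  -0.78439684]
 [-0.67774631  0.3951671  -0.62008298]] [-0.26491409 -0.2371609   1.54782854] [[372.56095756   0.         315.88072037]
 [  0.         372.56095756 200.32308804]
 [  0.           0.           1.        ]] [-0.02241145  0.          0.          0.          0.        ]
bottle_25_mid [(0.79, 296, 188), (0.74, 281, 198)]
bottle_50_mid [(0.95, 206, 240), (0.78, 186, 269)]
bottle_100_mid [(0.92, 401, 170), (0.28, 307, 225)]
bottle_250_mid [(0.79, 338, 173)]
pad_a [(0.9, 273, 238), (0.89, 335, 218), (0.75, 369, 210), (0.68, 309, 223)]
shelf [(0.87, 324, 233)]
microscope [(0.7, 118, 291)]
top [[ 0.00113297 -0.99999672  0.00229525]
 [-0.9730999  -0.00163128 -0.23037777]
 [ 0.23038076 -0.0019725  -0.97309856]] [0.00569623 0.5454226  1.54829509] [[440.64132964   0.         319.06377426]
 [  0.         440.64132964 201.38195496]
 [  0.           0.           1.        ]] [-0.10980358  0.          0.          0.          0.        ]
bottle_25_mid []
bottle_50_mid [(0.7, 436, 193), (0.66, 417, 210)]
bottle_100_mid [(0.72, 229, 202)]
bottle_250_mid [(0.62, 283, 224)]
pad_a [(0.87, 319, 182), (0.85, 341, 188), (0.68, 367, 192), (0.58, 289, 178), (0.52, 477, 214)]
shelf [(0.58, 329, 188)]
microscope [(0.56, 476, 210)]
0.8 [ 1.59552552e-05  1.52304554e-01  9.88333609e-01 -2.52697962e-05] 0.0187
```

```bash
cd pics; python3 - <<'E'
import cv2
a=cv2.imread("scene0.png");cv2.imwrite("s1.png",cv2.resize(a[130:330,60:460],None,fx=2,fy=2,interpolation=cv2.INTER_CUBIC))
a=cv2.imread("top0.png");cv2.imwrite("t1.png",cv2.resize(a[110:310,170:530],None,fx=2.2,fy=2.2,interpolation=cv2.INTER_CUBIC))
E
```

```text
(no output)
```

View pics/s1.png

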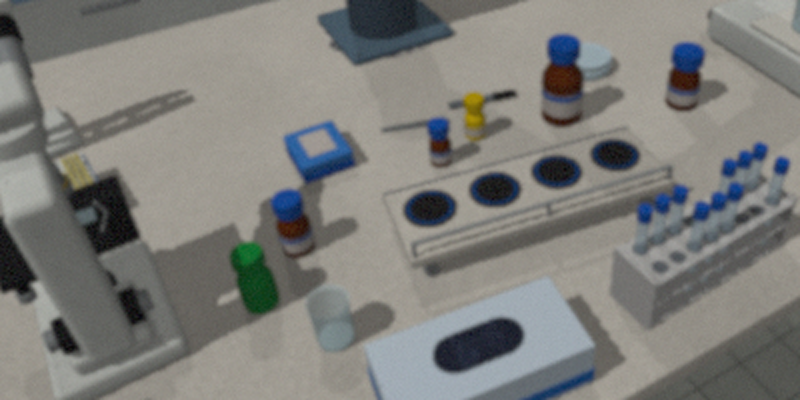

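View pics/t1.png

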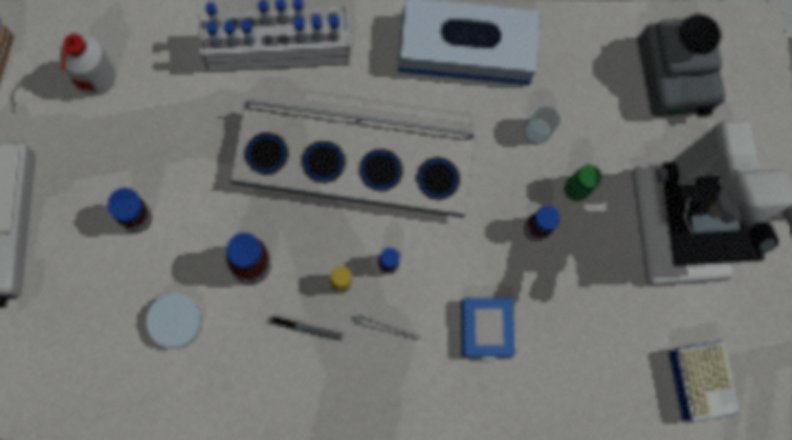

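The microscope is off the right (−y) end.
- **25 ml candidates (scene view):** amber with blue cap at (280,201), or the yellow look-alike at (297,188). I choose amber.
- **50 ml candidates (scene view):** amber at (207,241), or the green look-alike at (187,269). I choose amber.
- **100 ml:** (402,168).
- **250 ml:** (341,172).

The crops above already show these colours clearly. Next I triangulate from cap blobs and pad masks.

```bash
cat > h.py <<'E'
import cv2,numpy as np
from scipy.optimize import least_squares
from scipy.spatial.transform import Rotation as Rot
from workcell import robot
B={25:(.078,.036,.033,.020),50:(.095,.046,.040,.022),100:(.110,.056,.054,.026),250:(.148,.070,.054,.026)} # H,body,cap d,cap h
def proj(P,f): return cv2.projectPoints(np.float64(P).reshape(-1,3),cv2.Rodrigues(f["R"])[0],f["t"],f["camera_matrix"],f["D"])[0][:,0]
def cyl(x,y,z0,z1,r):
    a=np.linspace(0,2*np.pi,40,endpoint=False)
    return np.array([[x+r*np.cos(t),y+r*np.sin(t),z] for z in(z0,z1) for t in a])
def hullc(P,f):
    m=cv2.moments(cv2.convexHull(proj(P,f).astype(np.float32))); return np.array([m["m10"],m["m01"]])/m["m00"]
def blob(f,px,rad=22,kind="cap"):
    hsv=cv2.cvtColor(f["pixels"],cv2.COLOR_RGB2HSV)
    m=cv2.inRange(hsv,(104,140,60),(128,255,255)) if kind=="cap" else cv2.inRange(f["pixels"],(0,0,0),(75,80,110))
    n,_,s,c=cv2.connectedComponentsWithStats(m)
    k=[i for i in range(1,n) if s[i,4]>15 and np.hypot(*(c[i]-px))<rad]
    if not k: return None
    i=min(k,key=lambda i:np.hypot(*(c[i]-px))) if kind!="cap" else max(k,key=lambda i:s[i,4])
    return c[i],int(s[i,4])
def locate(k,x0,fs,z=0.):
    """bottle xy from its cap in all views; returns xy, residual px"""
    H,_,d,h=B[k]; o=[]
    for f in fs:
        b=blob(f,hullc(cyl(*x0,z+H-h,z+H,d/2),f)); 
        if b: o.append((f,b[0]))
    g=lambda v:np.concatenate([hullc(cyl(*v,z+H-h,z+H,d/2),f)-c for f,c in o])
    s=least_squares(g,x0,diff_step=1e-3); return s.x,np.round(s.fun,1)
def quat(th): # fingers close along (cos th, sin th), tool down
    q=(Rot.from_euler("z",th-np.pi/2)*Rot.from_euler("x",np.pi)).as_quat(); return np.r_[q[3],q[:3]]
E
cat > m.py <<'E'
from h import *
fs=[robot.grab_frame("scene"),robot.grab_frame("top")]
def back(px,f,z):
    u=cv2.undistortPoints(np.float64(px).reshape(1,1,2),f["camera_matrix"],f["D"])[0,0]
    d=f["R"].T@np.r_[u,1]; c=-f["R"].T@f["t"]; return (c+d*(z-c[2])/d[2])[:2]
T={25:(347,228),50:(417,210),100:(228,204.5),250:(281,226)}
P={k:locate(k,back(T[k],fs[1],B[k][0]),fs) for k in T}
for k,v in P.items(): print(k,v)
for k in T: # single views
    print(k,[locate(k,P[k][0],[f])[0].round(4) for f in fs])
print("yellow",back((170+340/2.2,110+278/2.2),fs[1],.07),"green",back((170+586/2.2,110+182/2.2),fs[1],.08))
pads=[]
for f in fs:
    r=[back((d["mask"].nonzero()[1].mean(),d["mask"].nonzero()[0].mean()),f,.052) for d in robot.trace("pad_a",f) if d["score"]>.4]
    print("pads",np.round(r,4).tolist()); pads.append(r)
    print([ (d["score"],back(np.array(d["centre"])[::-1]*[640,400],f,.05).round(4)) for d in robot.spot_point("pad_a",f)])
    print([back(np.array(d["centre"])[::-1]*[640,400],f,0).round(4) for d in robot.spot_point("shelf",f)+robot.spot_point("microscope",f)])
E
python3 m.py
```

```text
25 (array([ 0.45080914, -0.09450121]), array([ 0.1, -0.9,  0.4, -0.5]))
50 (array([ 0.51534954, -0.35408964]), array([-0.1, -0.7,  0.2, -0.6]))
100 (array([0.53175412, 0.33842865]), array([ 0.2, -0.5,  0.3, -0.1]))
250 (array([0.45062479, 0.13848753]), array([ 0. , -0.7,  0.3, -0.3]))
25 [array([ 0.4547, -0.0968]), array([ 0.449 , -0.0929])]
50 [array([ 0.5183, -0.3547]), array([ 0.513 , -0.3532])]
100 [array([0.5338, 0.3357]), array([0.5314, 0.3396])]
250 [array([0.4543, 0.1359]), array([0.4495, 0.1393])]
yellow [ 0.41529425 -0.01329087] green [ 0.57490001 -0.42380792]
pads [[0.593, -0.1829], [0.6214, 0.01], [0.6064, -0.0852], [0.6369, 0.1082], [0.3584, -0.6387]]
[(0.89, array([0.6166, 0.0017])), (0.84, array([ 0.5896, -0.1861])), (0.6, array([0.6487, 0.1096])), (0.59, array([ 0.6078, -0.0824]))]
[array([ 0.6087, -0.0282]), array([ 0.4089, -0.0873]), array([ 0.5305, -0.6058])]
pads [[0.6176, 0.0147], [0.6024, -0.0834], [0.5892, -0.1781]]
[(0.87, array([ 0.6112, -0.0752])), (0.84, array([ 0.594 , -0.1748])), (0.8, array([0.638 , 0.1208])), (0.62, array([0.6288, 0.0109])), (0.44, array([ 0.5082, -0.5764]))]
[array([ 0.6085, -0.0266]), array([ 0.5137, -0.6115])]
```

Views agree to about 4 mm, so I use the average. The pad row is centred at (0.612, −0.036) and turned about 8.6°. Start with the 25 ml bottle.

```bash
cat > act.py <<'E'
from h import *
PAD={25:(.5905,-.181),50:(.6051,-.0841),100:(.6197,.0128),250:(.6343,.1097)}
BOT={25:(.4508,-.0945),50:(.5153,-.3541),100:(.5318,.3384),250:(.4506,.1385)}
G={25:.011,50:.013,100:.017,250:.017}
def best(p,th):
    q0=robot.current_qpos(); c=[]
    for t in(th,th+np.pi):
        j=robot.inverse_kinematics(p,quat(t))
        if j is not None: c.append((np.abs(np.array(j)-q0).max(),t))
    return quat(min(c)[1])
def pick(k,th,hi=.25):
    x,y=BOT[k]; zt=B[k][0]-G[k]-.019
    q=best([x,y,zt+.1],th); robot.movep([x,y,max(hi,zt+.07)],q)
    print("hit",robot.move_linear([x,y,zt],v=.12,guard=10))
    robot.clamp(); print("width",robot.current_width(),robot.current_gripper_force())
    robot.move_linear([x,y,zt+.24],v=.2); print("lifted",robot.current_width(),robot.current_position(),robot.current_wrist_force())
def place(k,th=np.radians(-8.6)):
    x,y=PAD[k]; zt=.052+B[k][0]-G[k]-.019
    q=best([x,y,zt+.17],th); robot.movep([x,y,zt+.185],q)
    robot.move_linear([x,y,zt+.02],v=.15); robot.hold(.2)
    print("touch",robot.move_linear([x,y,zt-.004],v=.025,guard=4),robot.current_position()[2]-zt,robot.current_wrist_force())
    robot.let_go(); p=robot.current_position(); robot.move_linear([p[0],p[1],p[2]+.15],v=.2)
    print("t",robot.current_t())
E
python3 - <<'E'
from act import *
pick(25,np.radians(23.6))
f=robot.grab_frame("scene"); cv2.imwrite("pics/g25.png",cv2.resize(f["pixels"][80:280,160:480,::-1],None,fx=2,fy=2))
E
```

```text
hit False
width 0.031526424590668074 58.89761808342428
lifted 0.03152108779778352 [ 0.45005024 -0.09438352  0.28706892] [-0.42933708  0.24317322 -0.69407056]
```

View pics/g25.png

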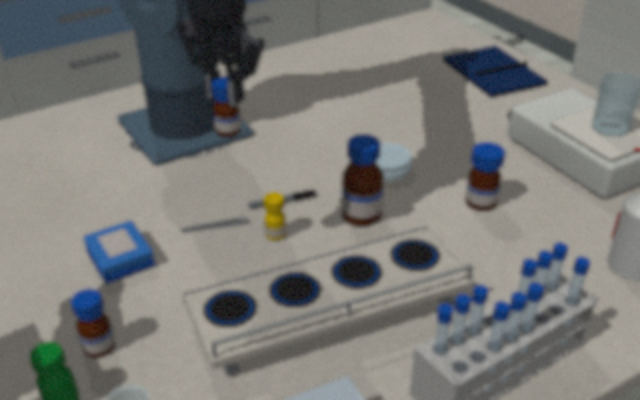

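The 25 ml amber bottle hangs upright in the gripper at about (225,105) in crop pixels. The yellow one still stands at (275,218).

```bash
python3 - <<'E'
from act import *
place(25)
pick(50,np.radians(40.5),.3)
fs=[robot.grab_frame("scene"),robot.grab_frame("top")]
print(locate(25,PAD[25],fs,.052), PAD[25])
cv2.imwrite("pics/p25.png",cv2.resize(fs[0]["pixels"][80:280,140:460,::-1],None,fx=2,fy=2))
E
```

```text
touch True 0.0003798983478370127 [-0.33831586 -0.16492397  4.57061   ]
t 12.125
hit False
width 0.03854518656898068 60.42091463270481
lifted 0.03885902043335861 [ 0.5147805  -0.35356679  0.30177124] [ 0.00997924  0.90748817 -1.32315332]
(array([ 0.59130425, -0.18159069]), array([ 0.1, -0.8,  0.4, -0.5])) (0.5905, -0.181)
```

View pics/p25.png

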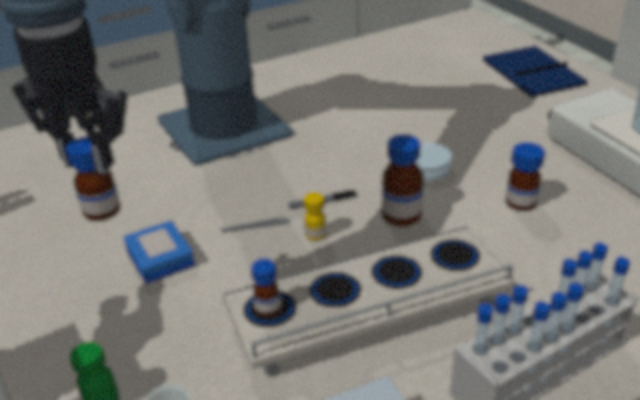

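The 25 ml bottle stands centred on the end pad at (265,305), and the 50 ml hangs upright in the gripper. Continue.

```bash
python3 - <<'E'
from act import *
place(50)
pick(100,np.radians(-8.6),.3)
place(100)
pick(250,np.radians(-8.6),.3)
fs=[robot.grab_frame("scene"),robot.grab_frame("top")]
for k in(25,50,100): print(k,locate(k,PAD[k],fs,.052), PAD[k])
cv2.imwrite("pics/p100.png",cv2.resize(fs[0]["pixels"][80:280,140:460,::-1],None,fx=2,fy=2))
E
```

```text
touch True 0.0003304134748166043 [0.40286986 1.26376564 4.87369628]
t 21.9083
hit False
width 0.05235994737646681 62.59901150083351
lifted 0.05246591190793874 [0.53108648 0.33821269 0.31271457] [-2.43017849e-03 -3.35883589e-01 -2.67803682e+00]
touch True 0.0004968627665084824 [-0.3102375  -0.15703281  5.78919294]
t 32.075
hit False
width 0.05246001166144677 61.54889966128394
lifted 0.052598463243986426 [0.44978078 0.13827143 0.35095126] [-0.18838766  0.08797728 -5.54901393]
25 (array([ 0.59109513, -0.18169106]), array([ 0.1, -0.7,  0.5, -0.5])) (0.5905, -0.181)
50 (array([ 0.6047841 , -0.08376592]), array([ 0.2, -0.6,  0.5, -0.3])) (0.6051, -0.0841)
100 (array([0.62009232, 0.01275918]), array([ 0.1, -0.6,  0.4, -0.3])) (0.6197, 0.0128)
```

View pics/p100.png

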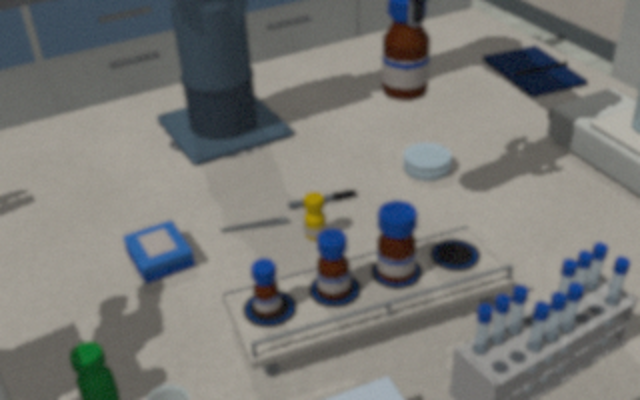

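Three bottles stand upright on their pads at (267,300), (333,282) and (396,262). The 250 ml is lifted upright at (405,55). Place it and check.

```bash
python3 - <<'E'
from act import *
place(250)
p=robot.current_position(); robot.movep([.45,.3,.4],robot.current_tool_rot())
fs=[robot.grab_frame("scene"),robot.grab_frame("top")]
for k in PAD: print(k,locate(k,PAD[k],fs,.052), PAD[k])
a=[cv2.resize(fs[0]["pixels"][160:260,230:420,::-1],(760,300),interpolation=3)[:,:],cv2.resize(fs[1]["pixels"][140:220,250:440,::-1],(760,300),interpolation=3)]
cv2.imwrite("pics/end.png",np.vstack(a))
E
```

```text
touch True 0.000754656873239612 [-0.53807512 -0.35975197  4.50785003]
t 40.7833
25 (array([ 0.59131314, -0.18172207]), array([ 0.1, -0.8,  0.5, -0.5])) (0.5905, -0.181)
50 (array([ 0.60446845, -0.08356151]), array([ 0.1, -0.6,  0.4, -0.4])) (0.6051, -0.0841)
100 (array([0.62005822, 0.01260409]), array([ 0.1, -0.7,  0.4, -0.3])) (0.6197, 0.0128)
250 (array([0.63413464, 0.10893441]), array([ 0.2, -0.5,  0.4, -0.1])) (0.6343, 0.1097)
```

View pics/end.png

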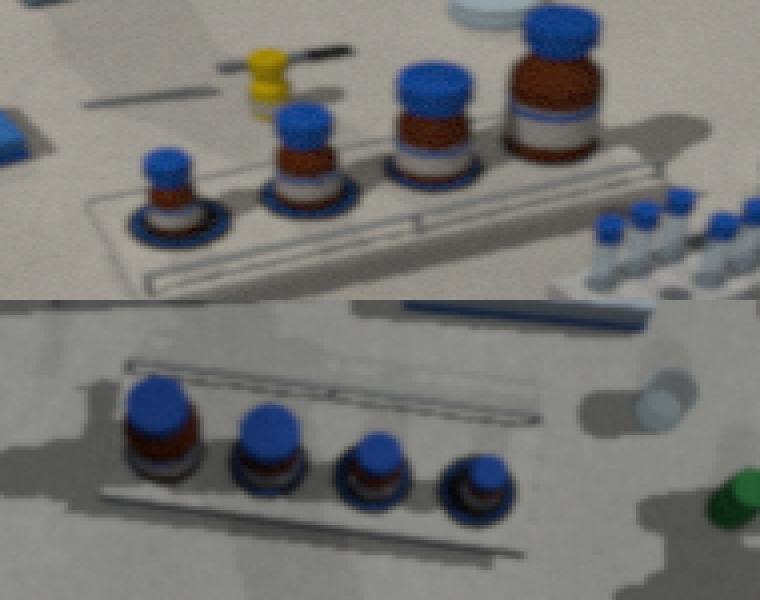

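The order is right and all four are upright, but the 25 ml looks a few mm off-centre. I'll check the pad fit against the first (empty-pad) pictures.

```bash
python3 - <<'E'
from act import *
fs=[robot.grab_frame("scene"),robot.grab_frame("top")]
O=[]
for f,n,off in zip(fs,("scene","top"),(1,1)):
    im=cv2.imread(f"pics/{n}0.png").astype(float)
    for k in (25,50,100,250):
        c=proj([[*PAD[k],.052]],f)[0]; 
        # dark/blue blob: red channel well below board
        r=im[:,:,2]; x,y=c.round().astype(int); w=24 if n=="scene" else 20
        sub=r[y-w:y+w,x-w:x+w]; m=(sub<np.median(r[y-w:y+w,x-w:x+w])*.0+ (sub.min()+np.percentile(sub,85))/2).astype(np.uint8)
        nn,l,s,cc=cv2.connectedComponentsWithStats(m); i=l[w,w]
        O.append((f,k,cc[i]+[x-w,y-w])); print(n,k,s[i,4],(O[-1][2]-c).round(1))
idx={25:-1.5,50:-.5,100:.5,250:1.5}
def pads(v): return {k:(v[0]+i*.098*np.sin(v[2]),v[1]+i*.098*np.cos(v[2])) for k,i in idx.items()}
for S in (O,O[:4],O[4:]):
    s=least_squares(lambda v:np.concatenate([hullc(cyl(*pads(v)[k],.050,.052,.038),f)-c for f,k,c in S]),[.6124,-.0357,.15],diff_step=1e-3,loss="soft_l1")
    print({k:np.round(p,4).tolist() for k,p in pads(s.x).items()},s.fun.round(1))
for k in PAD: print(k,[locate(k,PAD[k],[f],.052)[0].round(4) for f in fs])
E
```

```text
scene 25 354 [0.6 0.7]
scene 50 326 [0.6 0.5]
scene 100 298 [0.6 0.3]
scene 250 283 [0.3 0.2]
top 25 288 [-0.9  0.3]
top 50 290 [-0.7  0.3]
top 100 289 [-0.9  0.4]
top 250 280 [-0.8  0.4]
{25: [0.5909, -0.1788], 50: [0.6051, -0.0818], 100: [0.6192, 0.0152], 250: [0.6333, 0.1121]} [ 0.1 -0.4  0.1 -0.3  0.  -0.2  0.1 -0.2  0.3 -0.3  0.1 -0.2  0.3 -0.1
  0.2 -0.1]
{25: [0.5923, -0.1797], 50: [0.6062, -0.0827], 100: [0.6201, 0.0143], 250: [0.634, 0.1113]} [ 0.  -0.  -0.   0.  -0.1  0.   0.  -0. ]
{25: [0.5899, -0.1779], 50: [0.6043, -0.081], 100: [0.6187, 0.016], 250: [0.633, 0.1129]} [ 0.1  0.  -0.1 -0.   0.  -0.  -0.  -0. ]
25 [array([ 0.5932, -0.183 ]), array([ 0.5894, -0.1797])]
50 [array([ 0.6064, -0.0852]), array([ 0.6032, -0.0819])]
100 [array([0.6228, 0.0106]), array([0.6188, 0.014 ])]
250 [array([0.6356, 0.107 ]), array([0.6336, 0.1103])]
```

The pads sit about 2.5–3.5 mm further along +y than I placed the bottles. That matters most for the 70 mm bottle on its 76 mm pad. I'll nudge 250, 100 and 25 by a small lift and re-place.

```bash
python3 - <<'E'
from act import *
th=np.radians(-8.6)
for k,d in ((250,(-.0011,.0035)),(100,(-.0014,.0028)),(25,(-.0002,.0026))):
    x,y=PAD[k]; zt=.052+B[k][0]-G[k]-.019
    robot.movep([x,y,max(zt+.1,.3)],best([x,y,zt+.1],th))
    print("hit",robot.move_linear([x,y,zt],v=.12,guard=10)); robot.clamp(); print(robot.current_width())
    x+=d[0];y+=d[1]; z=robot.current_position()[2]
    px,py,_=robot.current_position()
    robot.move_linear([x-d[0],y-d[1],z+.012],v=.05); robot.move_linear([x,y,z+.012],v=.02); robot.hold(.3)
    print("touch",robot.move_linear([x,y,z-.004],v=.025,guard=4),robot.current_position()[2]-z)
    robot.let_go(); robot.move_linear([x,y,max(zt+.15,.3)],v=.2)
robot.movep([.45,.3,.4],robot.current_tool_rot())
fs=[robot.grab_frame("scene"),robot.grab_frame("top")]
for k in PAD: print(k,locate(k,PAD[k],fs,.052))
print(robot.current_t())
a=[cv2.resize(fs[0]["pixels"][160:260,230:420,::-1],(760,300),interpolation=3),cv2.resize(fs[1]["pixels"][140:220,250:440,::-1],(760,300),interpolation=3)]
cv2.imwrite("pics/end2.png",np.vstack(a))
E
```

```text
hit False
0.052130229506560086
touch True 3.113174878166536e-06
hit False
0.05219172951380978
touch True -4.027086885735609e-05
hit False
0.03130990309066115
touch True -4.4381717688682376e-05
25 (array([ 0.59078471, -0.17953336]), array([ 0. , -0.6,  0.4, -0.5]))
50 (array([ 0.60461001, -0.08370177]), array([ 0.1, -0.6,  0.4, -0.3]))
100 (array([0.61829265, 0.01575341]), array([ 0. , -0.6,  0.3, -0.4]))
250 (array([0.632843  , 0.11230412]), array([ 0.1, -0.5,  0.3, -0.2]))
61.5083
```

View pics/end2.png

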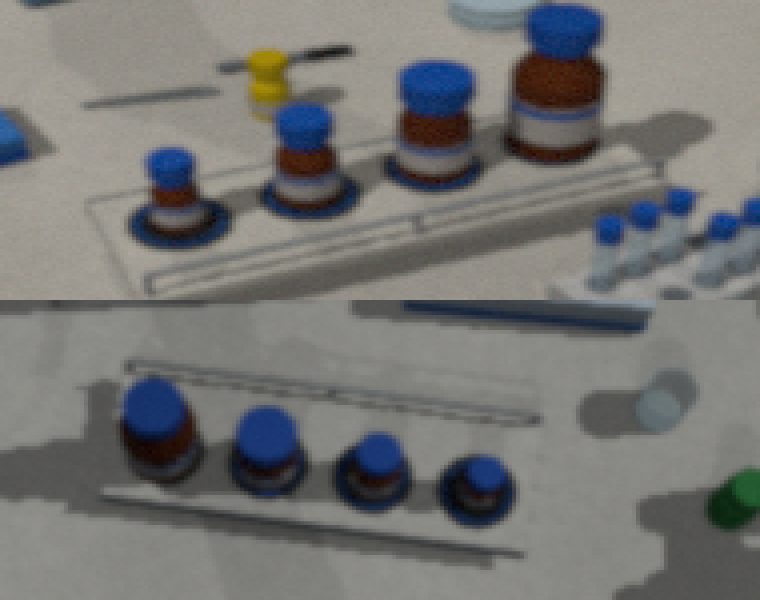

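All four bottles stand upright and measure within about 2 mm of their pad centres, with the arm clear.

```bash
python3 -c "
from workcell import robot
print(robot.hand_in())"
```

```text
the job is handed in; nothing more can be done
None
```

I placed all four amber bottles upright on their pads, smallest nearest the microscope and biggest at the far end, each about 2 mm or less from its pad's centre by the cameras, and handed the job in at about 61.5 s of the 106 s allowed.

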